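# Screw the polarising filter into the polariscope's light port

### The job

Fit the knurled polarising filter, which stands on the cork pad, to the polariscope: set it level on the threaded collar of the light port and, pressing lightly, turn it backward (anticlockwise from above) until you feel it drop a step; only then screw it forward until its flange is home on the collar and snug, and let go. Do not turn it forward on the thread before it has dropped, neither press hard nor overtighten it, and leave the dust cap, the stone and the tweezers where they are.

Things in the scene. Friction and masses are not known exactly. Their poses are not given: they have to be found in the camera images.
- filter: the filter, loose, upright on the cork pad: a dark metal cell 27 mm high, 0.1 to 0.16 kg. On top a knurled flange ring, 56 mm in diameter, from 12.6 to 27 mm above the foot, to be gripped across its diameter in any direction; below it the threaded stub, core 34 mm, 41.8 mm over the thread, foot bevelled. Origin: centre of the foot; z up its axis. The thread's clocking is not marked
- flange (a point): centre of the underside of the filter's flange, 12.6 mm above its foot. Set on the collar, the flange rests 4 to 9 mm over the rim; turned backward it climbs 3.2 mm a radian to 9 mm, then drops 5 mm, once in every quarter turn; from there 1.3 to 1.6 rad forward brings it down on the rim. Light pressure is about 5 N. The thread stays put when let go
- polariscope: grey stone-viewing instrument, fixed: lamp housing 166 x 116 mm, 45 mm high, knob and switch on its front (-x); a short column (top 119 mm over the table) 86 mm behind the port's axis carries a round head swung out to the rear. Origin: on the table under the port's axis; x to the rear, z up
- port (a point): centre of the rim of the light port's steel collar, 61 mm over the table, z up. The collar is 50 mm outside, 44 mm inside and stands 16 mm above the housing; its right-hand thread has four starts, 5 mm apart, 20 mm a turn, and a clear bore of 36.4 mm (1.2 mm play a side for the stub's core). Where the starts lie is not marked and differs each time
- collar (a joint): twist of the collar in the rubber bush that seats it in the housing, rad; 0 at rest, + when dragged clockwise seen from above (forward, tightening); gives 1 rad per N m and springs back. Pressed with 5 N on the thread, a turning filter drags it 0.04 to 0.12 rad along; snug is a twist of about 0.1 rad, more than 0.3 rad is too tight
- dust_cap: bystander: plain smooth black plastic cap, a disc 46 mm in diameter, 11 mm high, no thread, loose on the table behind the pad; origin at the centre of its underside
- spindle_stone: bystander: polished banded spindle-shaped stone, 22 x 52 x 19 mm, loose on the table left of the polariscope; origin at the centre of its underside
- tweezers: bystander: steel tweezers, 13 x 115 x 10 mm, loose on the table left of the polariscope, beyond the stone; origin at the centre of their underside, y along them

How it is judged:
By the outcome, as a careful person would: the job done as asked, in the order asked, and still so for the second after the job is handed in, with the robot touching nothing.
It also fails if it takes over 67 s, if anything falls off the work surface, if the arm or the gripper's body presses on something with over 40 N, if the wrist force passes 120 N, or if a joint passes its speed limit or range.

### The arm

A 7-joint arm with a two-finger parallel gripper is mounted at the origin on a cart in front of the work surface, level with it; the furniture and walls round the work are solid. World frame = base frame: x ahead of the robot, y to its left, z up, the work surface at z = 0. Lengths are in mm, angles in rad, forces in N, time in s.
With the tool pointing down it reaches from about 400 to 850 mm from the base axis. Payload 10.4 kg.
Tool frame: the origin (TCP) lies midway between the tips of the shut fingers; the grasp point (between the pads) lies 19 mm behind it (arm.hold_point_z is the distance from the TCP to the grasp point, in mm); z points along the fingers, y is the line along which they close (so a half turn about z gives the same grasp; the last joint's range is limited). The gripper opens to 87 mm and grips with 3 to 60 N. Pads are 19 mm wide; open, the fingers measure 117 mm over their backs; the gripper's body (75 mm by 190 mm) begins 51 mm behind the grasp point.
Start: joints at [1.146, 0.332, -0.065, 1.46, 0.022, 1.35, -0.088], TCP at [244.446, -575.238, 222.576] pointing down, gripper open.
Joint ranges: [-2.6, 2.6], [-0.5, 2.12], [-1.47, 1.34], [0.16, 2.42], [-1.27, 4.41], [0.06, 2.06], [-2.6, 2.6]. Speed limits (rad/s): [2.22, 2.22, 2.79, 2.79, 3.14, 3.14, 3.14].

### API

Orientations are given as a 3x3 rotation matrix whose columns are the frame's x, y, z axes.
In Python, from bench import arm gives the robot as it stands. The module is installed in compiled form; this text tells all that it offers.
- The arm moves only by the tool carry_out, never from a script. Its argument "steps" is a list of rows, each an object of numbers: "tx", "ty", "tz": the shift along the world's x, y, z in m; "ax", "ay", "az": the turn, a rotation vector about the world's x, y, z in rad. In form: [{"tx": .., "ty": .., "tz": .., "ax": .., "ay": .., "az": ..}, ...]. A call has 1 to 10 rows; each row is the pose to reach, as a shift and turn from the pose commanded when the call began; what a row does not reach only later rows make up. A row lasts 1/12 s, in which the tool goes at most 41.7 mm and 7.16 degrees, less where a joint would pass 70% of its speed; a pose out of reach is approached as far as the arm can. A call with a gripper value outside its range is refused whole. "fingers" is the opening, from -1 (shut) to 1 (fully open), set as the call begins (left out, the last holds). The fingers move at their own pace and stop on an object; "newtons" is the grip in N (left out, the last holds). Time passes only in rows, so rows that repeat a pose let the fingers close. It gives the time, the measured TCP pose, the force, the opening and the grip force at its end, in the units of the state.
- arm.read_state(): the state, without advancing time (a new reading comes with each control period).
- arm.camera(name): name is "side" or "top" or "wrist"; returns (picture, depth): 384x512x3 uint8, red, green, blue; 384x512 float32, mm along the optical axis (not along the pixel's ray), 0 where there is no reading.
- arm.calibration(name): a dict with "vfov" (degrees; the focal length in pixels is half the picture's height over the tangent of half this angle, whatever the lens; pixels are square), "cx", "cy" (the principal point, pixels), "rvec" (rotation vector, rad) and "tvec" (3), from world to camera coordinates, as OpenCV has them. Camera axes: x right, y down, z forward; pixel columns grow to the right and rows downward; lengths in mm; the calibration is good to about 2 mm. A picture is of the moment at which its call begins: read the wrist's pose just before it. calibration takes no time and is no camera call; for the wrist camera it gives the pose at the moment of the call.
- arm.close_job(): hands the job in; it is judged then, once.
The state is a dict: "time_s": time; "q": joint angles; "joint_vel": joint speeds; "joint_efforts": joint torques, N m; "position": TCP position; "tool_rot": TCP orientation; "contact_force": force on the tool from outside, world axes, zero at the start; "moment": the same for the moment, N m; "opening": finger opening in mm; "grip_force": force on a finger pad.
Only numpy, scipy, OpenCV 4.12 (cv2) and the standard library are available. Lean on these libraries where they do the work, as an engineer would, in place of code of your own. Each camera call takes 0.05 s, during which the arm holds its last target. There are 200 camera calls.

## Working session

There is one attempt and no reset: what is moved stays moved. The work goes in short steps, Python scripts to look and compute and a tool call to move; the robot and the scene stay as the last step left them, time stands still between calls to the robot, and variables do not carry over. Pictures are saved under pics/ and viewed, at most 10 in all, crops included, and the job is handed in when it is done.

Besides the shell and the picture viewer there is one more tool, called after "Request:" as name(argument=value, ...), one argument or row to a line, values as JSON. carry_out: Moves the arm, as the interface text tells. Its arguments: {"type":"object","properties":{"steps":{"type":"array","items":{"type":"object","properties":{"tx":{"type":"number"},"ty":{"type":"number"},"tz":{"type":"number"},"ax":{"type":"number"},"ay":{"type":"number"},"az":{"type":"number"}}}},"fingers":{"type":"number"},"newtons":{"type":"number"}},"required":["steps"]}

```bash
mkdir -p pics; cat > h.py <<'E'
from bench import arm
import numpy as np, cv2
def cal(n):
    c=arm.calibration(n); f=192/np.tan(np.radians(c["vfov"])/2)
    R=cv2.Rodrigues(np.array(c["rvec"],float))[0]; return f,c["cx"],c["cy"],R,np.array(c["tvec"],float)
def ray(C,u,v,z):
    f,cx,cy,R,t=C; d=R.T@np.array([(u-cx)/f,(v-cy)/f,1]); o=-R.T@t
    return o+d*(z-o[2])/d[2]
def cloud(C,D):
    f,cx,cy,R,t=C; v,u=np.mgrid[:D.shape[0],:D.shape[1]]
    P=np.stack([(u-cx)/f*D,(v-cy)/f*D,D],-1); return (P-t)@R
def st():
    s=arm.read_state(); print({k:np.round(s[k],3).tolist() for k in("time_s","q","position","contact_force","moment","opening","grip_force")}); return s
E
python3 - <<'E'
from h import *
s=st(); print(np.round(s["tool_rot"],3).tolist(), arm.hold_point_z)
for n in("top","side"):
    C=cal(n);p,d=arm.camera(n); np.savez("pics/%s0.npz"%n,p=p,d=d)
    cv2.imwrite("pics/%s0.png"%n,p[...,::-1]); print(n,-C[3].T@C[4],C[3][2],C[0])
E
```

```text
{'time_s': 0.0, 'q': [1.146, 0.333, -0.065, 1.461, 0.022, 1.35, -0.089], 'position': [244.278, -574.855, 221.743], 'contact_force': [0.325, -0.369, -0.28], 'moment': [-0.009, 0.034, -0.002], 'opening': 86.467, 'grip_force': 0.0}
[[0.92, 0.391, -0.001], [0.391, -0.92, 0.001], [-0.0, -0.001, -1.0]] 18.700000000000003
top [ 503.01340422   15.38746255 1142.4609699 ] [ 0.05169191  0.01425971 -0.99856127] 416.69090131930807
side [355.96709006 968.7385266  737.76004134] [ 0.18455467 -0.79726377 -0.57472607] 446.5383787479746
```

View pics/top0.png

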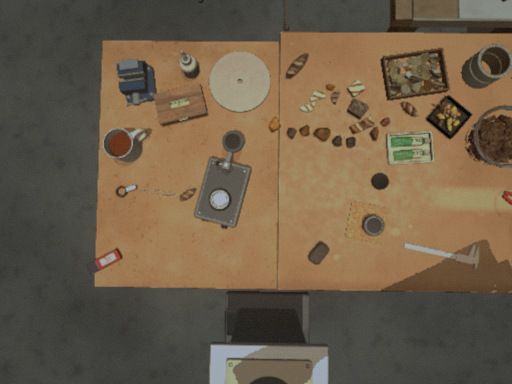

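View pics/side0.png

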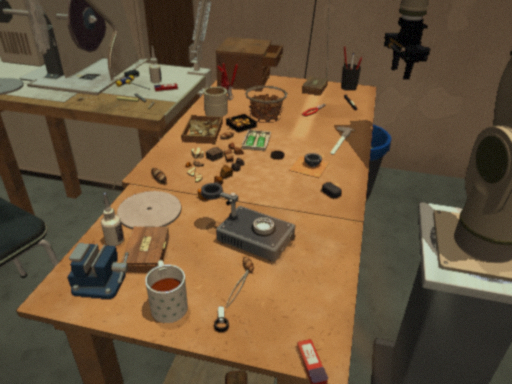

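The top view shows the filter at about (373,225) on the cork pad, the dust cap at (380,181), the port at (220,199), and the stone at (188,194). The side view shows the port at (263,226) and the filter at (313,160). Next I measure them.

```bash
python3 - <<'E'
from h import *
for n,fp,pp in(("top",(373,225),(220,199)),("side",(313,160),(263,226))):
    a=np.load("pics/%s0.npz"%n);C=cal(n);W=cloud(C,a["d"])
    for nm,(u,v) in(("filter",fp),("port",pp)):
        w=W[v-22:v+22,u-25:u+25].reshape(-1,3)
        lo,hi=((15,45) if nm=="filter" else (53,75))
        c0=ray(C,u,v,30 if nm=="filter" else 61)
        m=(w[:,2]>lo)&(w[:,2]<hi)&(np.hypot(*(w[:,:2]-c0[:2]).T)<40)
        q=w[m]; print(n,nm,c0.round(1),m.sum(),q.mean(0).round(1),"z med",np.median(q[:,2]).round(1))
        if m.sum()>5:
            (c,r)=cv2.minEnclosingCircle(q[:,:2].astype(np.float32)); print("  circ",np.round(c,1),round(r,1))
    if n=="top":
        w=W[170:226,190:255].reshape(-1,3); m=(w[:,2]>38)&(w[:,2]<50)
        print("housing",cv2.minAreaRect(w[m][:,:2].astype(np.float32)))
        print("pad z",np.median(W[207:213,352:360,2]),"table",np.median(W[240:260,290:300,2]))
    p=a["p"][...,::-1]; 
    ims=[cv2.resize(p[v-25:v+25,u-25:u+25],(390,390),interpolation=cv2.INTER_CUBIC) for u,v in(fp,pp)]
    cv2.imwrite("pics/%s_crop.png"%n,np.hstack(ims))
E
```

```text
top filter [ 477.  -271.8   30. ] 366 [ 475.9 -273.2   28.6] z med 28.7
  circ [ 475.7 -273.7] 28.5
top port [539.9 132.5  61. ] 137 [539.7 134.6  58.7] z med 58.7
  circ [539.4 134.1] 25.0
housing ((555.7171630859375, 129.78134155273438), (116.4749755859375, 158.4386444091797), 75.56755065917969)
pad z 3.6194448490995006 table 0.3135264743023394
side filter [ 471.4 -249.1   30. ] 154 [ 473.8 -260.5   24.7] z med 25.5
  circ [ 475.1 -265.1] 27.9
side port [537.1 149.3  61. ] 138 [538.4 138.8  56.9] z med 57.0
  circ [540.6 138.3] 26.9
```

View pics/top_crop.png

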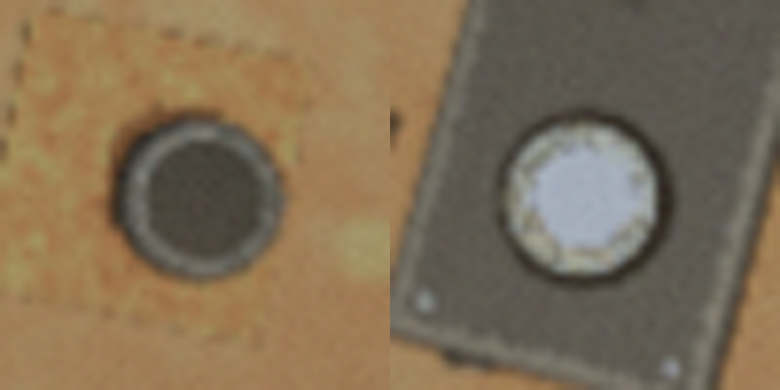

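The crop puts the filter centre at about (373.8,225.1) and the collar at about (220,199) in the top image. I'll hover the wrist camera over the filter, already at the yaw I want for placing.

Request:
carry_out(
  steps=[
    {"tx": 0.01, "ty": 0.012, "az": 0.07},
    {"tx": 0.03, "ty": 0.04, "az": 0.17},
    {"tx": 0.05, "ty": 0.068, "az": 0.28},
    {"tx": 0.075, "ty": 0.1, "az": 0.39},
    {"tx": 0.1, "ty": 0.13, "az": 0.5},
    {"tx": 0.125, "ty": 0.16, "az": 0.6},
    {"tx": 0.15, "ty": 0.195, "az": 0.7},
    {"tx": 0.175, "ty": 0.23, "az": 0.8},
    {"tx": 0.2, "ty": 0.26, "az": 0.9},
    {"tx": 0.215, "ty": 0.28, "az": 1.0},
  ],
  fingers=1,
)

```text
validation failed for argument at $.st...
```

Request:
carry_out(
  steps=[
    {"tx": 0.009, "ty": 0.012, "tz": -0.01, "az": 0.1},
    {"tx": 0.016, "ty": 0.022, "tz": -0.02, "az": 0.2},
    {"tx": 0.016, "ty": 0.022, "tz": -0.03, "az": 0.3},
    {"tx": 0.016, "ty": 0.022, "tz": -0.04, "az": 0.4},
    {"tx": 0.016, "ty": 0.022, "tz": -0.05, "az": 0.5},
    {"tx": 0.016, "ty": 0.022, "tz": -0.055, "az": 0.6},
    {"tx": 0.016, "ty": 0.022, "tz": -0.06, "az": 0.68},
    {"tx": 0.016, "ty": 0.022, "tz": -0.06, "az": 0.7},
    {"tx": 0.016, "ty": 0.022, "tz": -0.06, "az": 0.7},
  ],
)

```text
validation failed for argument at $.st...
```

```bash
python3 - <<'E'
from h import *
s=st(); print(np.round(s["tool_rot"],3).tolist())
C=cal("wrist");p,d=arm.camera("wrist");cv2.imwrite("pics/w1.png",p[...,::-1]);np.savez("pics/w1.npz",p=p,d=d)
f,cx,cy,R,t=C;print(-R.T@t,R[2],f)
P=R@np.array([476,-273,30])+t; print(P[:2]/P[2]*f+[cx,cy],P[2])
E
```

```text
{'time_s': 0.1, 'q': [1.146, 0.333, -0.065, 1.461, 0.022, 1.35, -0.088], 'position': [244.291, -574.903, 221.837], 'contact_force': [0.473, 0.063, 0.63], 'moment': [0.001, -0.05, -0.004], 'opening': 87.215, 'grip_force': 0.0}
[[0.92, 0.391, -0.001], [0.391, -0.92, 0.001], [-0.0, -0.001, -1.0]]
[ 309.99929323 -547.68749986  384.26091728] [-0.24302142 -0.1004708  -0.96480371] 277.44460439596816
[  63.13285684 -154.81158159] 273.85244948215063
```

View pics/w1.png

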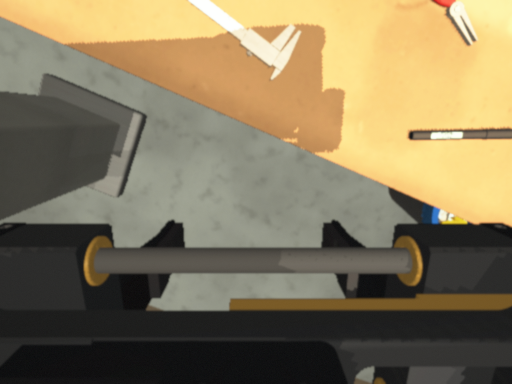

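The wrist picture shows only the table edge, with the fingers at rows 220–300, because the moves were refused. The rows probably need all six fields, so I'll resend them complete.

Request:
carry_out(
  steps=[
    {"tx": 0.01, "ty": 0.012, "tz": 0, "ax": 0, "ay": 0, "az": 0.07},
    {"tx": 0.03, "ty": 0.04, "tz": 0, "ax": 0, "ay": 0, "az": 0.17},
    {"tx": 0.05, "ty": 0.068, "tz": 0, "ax": 0, "ay": 0, "az": 0.28},
    {"tx": 0.075, "ty": 0.1, "tz": 0, "ax": 0, "ay": 0, "az": 0.39},
    {"tx": 0.1, "ty": 0.13, "tz": 0, "ax": 0, "ay": 0, "az": 0.5},
    {"tx": 0.125, "ty": 0.16, "tz": 0, "ax": 0, "ay": 0, "az": 0.6},
    {"tx": 0.15, "ty": 0.195, "tz": 0, "ax": 0, "ay": 0, "az": 0.7},
    {"tx": 0.175, "ty": 0.23, "tz": 0, "ax": 0, "ay": 0, "az": 0.8},
    {"tx": 0.2, "ty": 0.26, "tz": 0, "ax": 0, "ay": 0, "az": 0.9},
    {"tx": 0.215, "ty": 0.28, "tz": 0, "ax": 0, "ay": 0, "az": 1.0},
  ],
  fingers=1,
  newtons=20,
)

```text
time_s: 0.98
position: [462.0, -290.7, 222.7]
tool_rot: [[0.159, 0.987, 0.001], [0.987, -0.159, 0.001], [0.001, 0.001, -1.0]]
contact_force: [-0.3, -0.5, 0.5]
opening: 87.1
grip_force: 0.0
```

Request:
carry_out(
  steps=[
    {"tx": 0.009, "ty": 0.012, "tz": -0.01, "ax": 0, "ay": 0, "az": 0.1},
    {"tx": 0.016, "ty": 0.022, "tz": -0.02, "ax": 0, "ay": 0, "az": 0.2},
    {"tx": 0.016, "ty": 0.022, "tz": -0.03, "ax": 0, "ay": 0, "az": 0.3},
    {"tx": 0.016, "ty": 0.022, "tz": -0.04, "ax": 0, "ay": 0, "az": 0.4},
    {"tx": 0.016, "ty": 0.022, "tz": -0.05, "ax": 0, "ay": 0, "az": 0.5},
    {"tx": 0.016, "ty": 0.022, "tz": -0.055, "ax": 0, "ay": 0, "az": 0.6},
    {"tx": 0.016, "ty": 0.022, "tz": -0.06, "ax": 0, "ay": 0, "az": 0.68},
    {"tx": 0.016, "ty": 0.022, "tz": -0.06, "ax": 0, "ay": 0, "az": 0.7},
    {"tx": 0.016, "ty": 0.022, "tz": -0.06, "ax": 0, "ay": 0, "az": 0.7},
  ],
)

```text
time_s: 1.73
position: [475.2, -273.2, 162.3]
tool_rot: [[-0.506, 0.863, -0.001], [0.863, 0.506, 0.001], [0.001, -0.0, -1.0]]
contact_force: [-0.8, -0.9, -0.8]
opening: 87.1
grip_force: 0.0
```

```bash
python3 - <<'E'
from h import *
s=st(); print(np.round(s["tool_rot"],3).tolist())
C=cal("wrist");p,d=arm.camera("wrist");cv2.imwrite("pics/w2.png",p[...,::-1]);np.savez("pics/w2.npz",p=p,d=d)
f,cx,cy,R,t=C;print(-R.T@t,R[2],f)
P=R@np.array([476,-273,30])+t; print(P[:2]/P[2]*f+[cx,cy],P[2])
E
```

```text
{'time_s': 1.733, 'q': [0.862, 0.245, -0.485, 1.724, 0.121, 1.203, 0.875], 'position': [475.197, -273.192, 162.328], 'contact_force': [-0.793, -0.883, -0.759], 'moment': [0.048, -0.152, 0.018], 'opening': 87.124, 'grip_force': 0.0}
[[-0.506, 0.863, -0.001], [0.863, 0.506, 0.001], [0.001, -0.0, -1.0]]
[ 438.55423417 -212.00215206  324.81506187] [ 0.13180815 -0.22520443 -0.96535464] 277.44460439596816
[254.06163403 186.77600124] 303.2737298824197
```

View pics/w2.png

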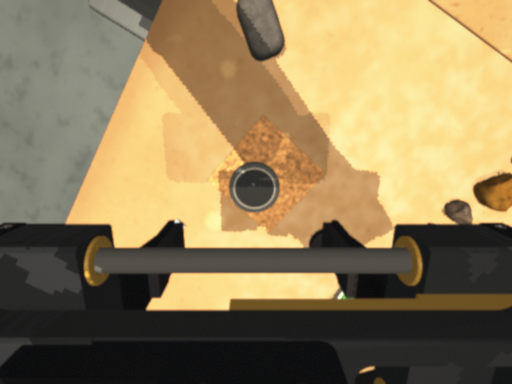

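The wrist view shows the filter at (254,187), where the calibration predicts (254,187). I refine the centre from the depth and go down.

```bash
cat >> h.py <<'E'
def circ(C,D,c,zlo,zhi,r):
    W=cloud(C,D).reshape(-1,3); m=(D.ravel()>0)&(W[:,2]>zlo)&(W[:,2]<zhi)&(np.hypot(W[:,0]-c[0],W[:,1]-c[1])<r)
    q=W[m]; h=cv2.convexHull(q[:,:2].astype(np.float32)); e=cv2.fitEllipse(h) if len(h)>5 else None
    print(m.sum(),"zmed",np.median(q[:,2]).round(2),"mec",np.round(cv2.minEnclosingCircle(h)[0],2),round(cv2.minEnclosingCircle(h)[1],2),"ell",np.round(e[0],2),np.round(e[1],1))
E
python3 - <<'E'
from h import *
C=cal("wrist");d=np.load("pics/w2.npz")["d"]
circ(C,d,(476,-273),20,40,36)
W=cloud(C,d); print("pad",np.median(W[140:150,260:270,2]),"table",np.median(W[100:140,340:400,2]))
E
```

```text
2022 zmed 29.79 mec [ 476.43 -274.02] 28.08 ell [ 476.37 -273.81] [55.6 55.7]
pad 4.723015842763863 table 1.7268483732826185
```

Request:
carry_out(
  steps=[
    {"tx": 0.001, "ty": -0.001, "tz": -0.01, "ax": 0, "ay": 0, "az": 0},
    {"tx": 0.001, "ty": -0.001, "tz": -0.035, "ax": 0, "ay": 0, "az": 0},
    {"tx": 0.001, "ty": -0.001, "tz": -0.06, "ax": 0, "ay": 0, "az": 0},
    {"tx": 0.001, "ty": -0.001, "tz": -0.085, "ax": 0, "ay": 0, "az": 0},
    {"tx": 0.001, "ty": -0.001, "tz": -0.11, "ax": 0, "ay": 0, "az": 0},
    {"tx": 0.001, "ty": -0.001, "tz": -0.13, "ax": 0, "ay": 0, "az": 0},
    {"tx": 0.001, "ty": -0.001, "tz": -0.145, "ax": 0, "ay": 0, "az": 0},
    {"tx": 0.001, "ty": -0.001, "tz": -0.152, "ax": 0, "ay": 0, "az": 0},
    {"tx": 0.001, "ty": -0.001, "tz": -0.156, "ax": 0, "ay": 0, "az": 0},
    {"tx": 0.001, "ty": -0.001, "tz": -0.156, "ax": 0, "ay": 0, "az": 0},
  ],
)

```text
time_s: 2.62
position: [476.4, -274.1, 6.2]
tool_rot: [[-0.506, 0.863, -0.0], [0.863, 0.506, 0.0], [0.001, -0.0, -1.0]]
contact_force: [0.2, -0.4, -0.4]
opening: 87.3
grip_force: 0.0
```

Request:
carry_out(
  steps=[
    {"tx": 0, "ty": 0, "tz": 0, "ax": 0, "ay": 0, "az": 0},
    {"tx": 0, "ty": 0, "tz": 0, "ax": 0, "ay": 0, "az": 0},
    {"tx": 0, "ty": 0, "tz": 0, "ax": 0, "ay": 0, "az": 0},
    {"tx": 0, "ty": 0, "tz": 0, "ax": 0, "ay": 0, "az": 0},
    {"tx": 0, "ty": 0, "tz": 0, "ax": 0, "ay": 0, "az": 0},
    {"tx": 0, "ty": 0, "tz": 0, "ax": 0, "ay": 0, "az": 0},
    {"tx": 0, "ty": 0, "tz": 0, "ax": 0, "ay": 0, "az": 0},
    {"tx": 0, "ty": 0, "tz": 0, "ax": 0, "ay": 0, "az": 0},
  ],
  fingers=-1,
  newtons=20,
)

```text
time_s: 3.28
position: [476.7, -274.3, 6.9]
tool_rot: [[-0.506, 0.862, 0.0], [0.862, 0.506, -0.0], [-0.0, 0.0, -1.0]]
contact_force: [-1.0, -0.1, 3.4]
opening: 55.4
grip_force: 20.0
```

Request:
carry_out(
  steps=[
    {"tx": 0, "ty": 0, "tz": 0.005, "ax": 0, "ay": 0, "az": 0},
    {"tx": 0, "ty": 0, "tz": 0.02, "ax": 0, "ay": 0, "az": 0},
    {"tx": 0, "ty": 0, "tz": 0.04, "ax": 0, "ay": 0, "az": 0},
    {"tx": 0, "ty": 0.005, "tz": 0.065, "ax": 0, "ay": 0, "az": 0},
    {"tx": 0.003, "ty": 0.015, "tz": 0.09, "ax": 0, "ay": 0, "az": 0},
    {"tx": 0.005, "ty": 0.03, "tz": 0.115, "ax": 0, "ay": 0, "az": 0},
    {"tx": 0.008, "ty": 0.05, "tz": 0.14, "ax": 0, "ay": 0, "az": 0},
    {"tx": 0.012, "ty": 0.075, "tz": 0.16, "ax": 0, "ay": 0, "az": 0},
    {"tx": 0.016, "ty": 0.1, "tz": 0.175, "ax": 0, "ay": 0, "az": 0},
    {"tx": 0.02, "ty": 0.13, "tz": 0.185, "ax": 0, "ay": 0, "az": 0},
  ],
)

```text
time_s: 4.12
position: [496.7, -144.1, 193.5]
tool_rot: [[-0.505, 0.863, 0.002], [0.863, 0.505, -0.001], [-0.002, 0.001, -1.0]]
contact_force: [0.7, 0.6, -0.9]
opening: 55.6
grip_force: 20.0
```

Request:
carry_out(
  steps=[
    {"tx": 0.005, "ty": 0.03, "tz": 0.002, "ax": 0, "ay": 0, "az": 0},
    {"tx": 0.01, "ty": 0.06, "tz": 0.002, "ax": 0, "ay": 0, "az": 0},
    {"tx": 0.015, "ty": 0.095, "tz": 0.002, "ax": 0, "ay": 0, "az": 0},
    {"tx": 0.02, "ty": 0.13, "tz": 0.002, "ax": 0, "ay": 0, "az": 0},
    {"tx": 0.025, "ty": 0.165, "tz": 0.002, "ax": 0, "ay": 0, "az": 0},
    {"tx": 0.03, "ty": 0.2, "tz": 0.002, "ax": 0, "ay": 0, "az": 0},
    {"tx": 0.035, "ty": 0.23, "tz": 0.002, "ax": 0, "ay": 0, "az": 0},
    {"tx": 0.04, "ty": 0.255, "tz": 0.002, "ax": 0, "ay": 0, "az": 0},
    {"tx": 0.043, "ty": 0.27, "tz": 0.002, "ax": 0, "ay": 0, "az": 0},
    {"tx": 0.043, "ty": 0.278, "tz": 0.002, "ax": 0, "ay": 0, "az": 0},
  ],
)

```text
time_s: 4.95
position: [539.1, 136.5, 193.6]
tool_rot: [[-0.509, 0.861, -0.0], [0.861, 0.509, 0.001], [0.001, 0.0, -1.0]]
contact_force: [0.2, -0.2, -1.0]
opening: 55.3
grip_force: 20.0
```

Request:
carry_out(
  steps=[
    {"tx": 0, "ty": 0, "tz": 0, "ax": 0, "ay": 0, "az": 0},
    {"tx": 0, "ty": 0, "tz": 0, "ax": 0, "ay": 0, "az": 0},
    {"tx": 0, "ty": 0, "tz": 0, "ax": 0, "ay": 0, "az": 0},
  ],
)

```text
time_s: 5.2
position: [539.5, 132.0, 193.5]
tool_rot: [[-0.505, 0.863, -0.0], [0.863, 0.505, -0.001], [-0.001, -0.001, -1.0]]
contact_force: [0.2, -0.7, -1.7]
opening: 55.5
grip_force: 20.0
```

```bash
python3 - <<'E'
from h import *
s=st(); print(np.round(s["tool_rot"],3).tolist())
C=cal("wrist");p,d=arm.camera("wrist");cv2.imwrite("pics/w3.png",p[...,::-1]);np.savez("pics/w3.npz",p=p,d=d,C=np.array(C,dtype=object))
circ(C,d,(539.5,134),55,70,33)
W=cloud(C,d); a=W[...,2]; m=(a>40)&(a<51)&(np.hypot(W[...,0]-555,W[...,1]-130)<100)
print("housing z",np.median(a[m]))
E
```

```text
{'time_s': 5.2, 'q': [0.322, 0.283, -0.757, 1.656, 0.202, 1.283, 0.056], 'position': [539.499, 132.016, 193.465], 'contact_force': [0.236, -0.677, -1.729], 'moment': [-0.004, -0.087, 0.095], 'opening': 55.465, 'grip_force': 20.0}
[[-0.505, 0.863, -0.0], [0.863, 0.505, -0.001], [-0.001, -0.001, -1.0]]
627 zmed 59.67 mec [539.26 135.15] 24.85 ell [539.16 135.48] [48.4 49.3]
housing z 45.41239761588932
```

View pics/w3.png

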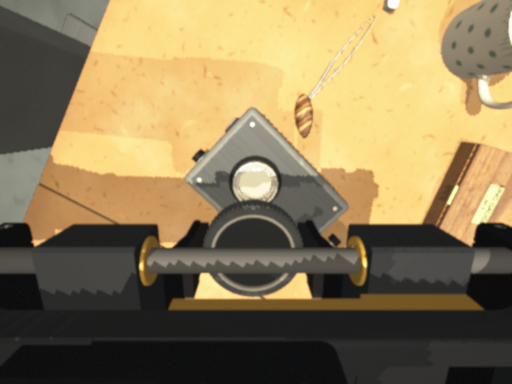

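The wrist view shows the collar at (255,180), slightly hidden by the held filter, whose ring is at about (253,248). I back off 25 mm to see the collar whole.

Request:
carry_out(
  steps=[
    {"tx": 0.007, "ty": -0.012, "tz": 0, "ax": 0, "ay": 0, "az": 0},
    {"tx": 0.013, "ty": -0.022, "tz": 0, "ax": 0, "ay": 0, "az": 0},
    {"tx": 0.013, "ty": -0.022, "tz": 0, "ax": 0, "ay": 0, "az": 0},
    {"tx": 0.013, "ty": -0.022, "tz": 0, "ax": 0, "ay": 0, "az": 0},
    {"tx": 0.013, "ty": -0.022, "tz": 0, "ax": 0, "ay": 0, "az": 0},
  ],
)

```text
time_s: 5.67
position: [552.4, 111.6, 193.5]
tool_rot: [[-0.506, 0.863, -0.0], [0.863, 0.506, 0.0], [0.0, -0.0, -1.0]]
contact_force: [0.5, -0.0, -1.2]
opening: 55.2
grip_force: 20.0
```

```bash
python3 - <<'E'
from h import *
s=st(); C=cal("wrist");p,d=arm.camera("wrist");np.savez("pics/w4.npz",p=p,d=d)
circ(C,d,(539.5,134),54,70,30); circ(C,d,(539.5,134),58.5,64,30)
W=cloud(C,d); T=s["position"]; a=W[...,2]
m=(np.hypot(W[...,0]-T[0],W[...,1]-T[1])<36)&(a>T[2]+10)&(a<T[2]+35)
v,u=np.where(m); print(m.sum(),np.percentile(a[m],[5,25,50,75,95]).round(1),u.min(),u.max(),v.min(),v.max())
circ(C,d,T[:2],T[2]+19,T[2]+30,36)
f,cx,cy,R,t=C
for n,X in(("held top pred",T+[0,0,23]),("port",np.array([539.3,134.5,61]))):
    P=R@X+t; print(n,P[:2]/P[2]*f+[cx,cy])
cr=p[120:330,150:360,::-1]; cv2.imwrite("pics/w4c.png",cv2.resize(cr,(588,588),interpolation=cv2.INTER_CUBIC))
# head/column heights
tp=np.load("pics/top0.npz"); Ct=cal("top"); Wt=cloud(Ct,tp["d"])
for (u,v) in((228,158),(233,140),(229,150)): print(u,v,Wt[v-2:v+3,u-2:u+3].reshape(-1,3).max(0).round(0))
E
```

```text
{'time_s': 5.667, 'q': [0.345, 0.3, -0.744, 1.636, 0.209, 1.288, 0.095], 'position': [552.416, 111.572, 193.491], 'contact_force': [0.459, -0.046, -1.221], 'moment': [0.017, -0.122, 0.045], 'opening': 55.168, 'grip_force': 20.0}
811 zmed 59.57 mec [539.38 134.91] 24.9 ell [539.37 135.03] [49.1 49.2]
517 zmed 60.51 mec [539.37 134.87] 24.87 ell [539.4  135.01] [49.1 49.2]
5787 [209.6 215.2 216.2 217.8 219.1] 187 321 199 296
5205 zmed 216.48 mec [549.2 117.1] 34.53 ell [551.6  112.35] [53.9 69.8]
held top pred [253.99318616 252.67782986]
port [253.59223666 162.43801116]
228 158 [ 661.  125. 1142.]
233 140 [693. 103. 109.]
229 150 [675. 122. 116.]
```

View pics/w4c.png

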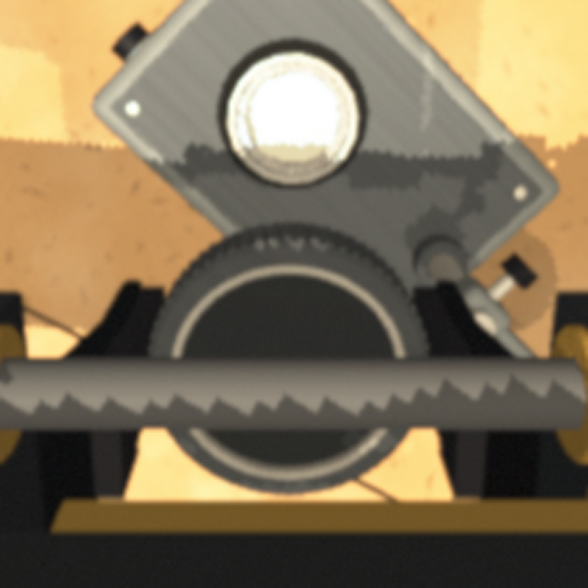

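The crop shows the collar whole at (292,112), which is (254,160) in the full image. The column and its thumb-screw are off to the right at (440,255). The port is at (539.4,134.9), and the held filter sits about 0.5 mm along tool +x, so I aim the TCP at (539.6,134.5) and come down above the rim.

Request:
carry_out(
  steps=[
    {"tx": -0.005, "ty": 0.01, "tz": -0.005, "ax": 0, "ay": 0, "az": 0},
    {"tx": -0.01, "ty": 0.018, "tz": -0.015, "ax": 0, "ay": 0, "az": 0},
    {"tx": -0.0128, "ty": 0.0229, "tz": -0.03, "ax": 0, "ay": 0, "az": 0},
    {"tx": -0.0128, "ty": 0.0229, "tz": -0.05, "ax": 0, "ay": 0, "az": 0},
    {"tx": -0.0128, "ty": 0.0229, "tz": -0.07, "ax": 0, "ay": 0, "az": 0},
    {"tx": -0.0128, "ty": 0.0229, "tz": -0.09, "ax": 0, "ay": 0, "az": 0},
    {"tx": -0.0128, "ty": 0.0229, "tz": -0.105, "ax": 0, "ay": 0, "az": 0},
    {"tx": -0.0128, "ty": 0.0229, "tz": -0.115, "ax": 0, "ay": 0, "az": 0},
    {"tx": -0.0128, "ty": 0.0229, "tz": -0.12, "ax": 0, "ay": 0, "az": 0},
    {"tx": -0.0128, "ty": 0.0229, "tz": -0.12, "ax": 0, "ay": 0, "az": 0},
  ],
)

```text
time_s: 6.55
position: [538.6, 135.3, 72.5]
tool_rot: [[-0.507, 0.862, -0.002], [0.862, 0.507, 0.0], [0.001, -0.001, -1.0]]
contact_force: [-0.9, -0.3, -0.7]
opening: 55.4
grip_force: 20.0
```

Request:
carry_out(
  steps=[
    {"tx": 0, "ty": 0, "tz": 0, "ax": 0, "ay": 0, "az": 0},
    {"tx": 0, "ty": 0, "tz": 0, "ax": 0, "ay": 0, "az": 0},
    {"tx": 0, "ty": 0, "tz": 0, "ax": 0, "ay": 0, "az": 0},
  ],
)

```text
time_s: 6.8
position: [540.2, 134.9, 74.5]
tool_rot: [[-0.506, 0.862, 0.002], [0.862, 0.506, 0.0], [-0.001, 0.001, -1.0]]
contact_force: [-0.9, 0.5, -0.6]
opening: 54.9
grip_force: 20.0
```

```bash
python3 - <<'E'
from h import *
for i in range(3): st(); arm.camera("side")
E
```

```text
{'time_s': 6.8, 'q': [0.275, 0.409, -0.72, 1.781, 0.305, 1.064, -0.023], 'position': [540.194, 134.897, 74.487], 'contact_force': [-0.914, 0.462, -0.567], 'moment': [0.007, -0.161, 0.053], 'opening': 54.947, 'grip_force': 20.0}
{'time_s': 6.85, 'q': [0.275, 0.409, -0.72, 1.781, 0.305, 1.064, -0.023], 'position': [540.118, 134.812, 74.348], 'contact_force': [-0.029, -0.178, -0.045], 'moment': [-0.016, -0.105, -0.008], 'opening': 55.382, 'grip_force': 20.0}
{'time_s': 6.9, 'q': [0.275, 0.409, -0.72, 1.782, 0.305, 1.064, -0.023], 'position': [540.015, 134.729, 74.205], 'contact_force': [0.678, -0.544, -1.363], 'moment': [-0.035, -0.095, 0.01], 'opening': 55.683, 'grip_force': 20.0}
```

Request:
carry_out(
  steps=[
    {"tx": 0, "ty": 0, "tz": -0.002, "ax": 0, "ay": 0, "az": 0},
    {"tx": 0, "ty": 0, "tz": -0.004, "ax": 0, "ay": 0, "az": 0},
    {"tx": 0, "ty": 0, "tz": -0.006, "ax": 0, "ay": 0, "az": 0},
    {"tx": 0, "ty": 0, "tz": -0.008, "ax": 0, "ay": 0, "az": 0},
    {"tx": 0, "ty": 0, "tz": -0.01, "ax": 0, "ay": 0, "az": 0},
    {"tx": 0, "ty": 0, "tz": -0.011, "ax": 0, "ay": 0, "az": 0},
    {"tx": 0, "ty": 0, "tz": -0.011, "ax": 0, "ay": 0, "az": 0},
    {"tx": 0, "ty": 0, "tz": -0.011, "ax": 0, "ay": 0, "az": 0},
  ],
)

```text
time_s: 7.62
position: [539.6, 134.7, 62.5]
tool_rot: [[-0.506, 0.862, -0.0], [0.862, 0.506, 0.0], [0.0, -0.0, -1.0]]
contact_force: [0.8, -0.1, -1.3]
opening: 55.4
grip_force: 20.0
```

Request:
carry_out(
  steps=[
    {"tx": 0, "ty": 0, "tz": -0.0005, "ax": 0, "ay": 0, "az": 0},
    {"tx": 0, "ty": 0, "tz": -0.001, "ax": 0, "ay": 0, "az": 0},
    {"tx": 0, "ty": 0, "tz": -0.0015, "ax": 0, "ay": 0, "az": 0},
    {"tx": 0, "ty": 0, "tz": -0.0015, "ax": 0, "ay": 0, "az": 0},
  ],
)

```text
time_s: 7.95
position: [539.6, 134.7, 61.0]
tool_rot: [[-0.506, 0.862, 0.0], [0.862, 0.506, 0.0], [0.0, 0.0, -1.0]]
contact_force: [0.4, 0.9, -1.2]
opening: 55.0
grip_force: 20.0
```

Request:
carry_out(
  steps=[
    {"tx": 0, "ty": 0, "tz": -0.0005, "ax": 0, "ay": 0, "az": 0},
    {"tx": 0, "ty": 0, "tz": -0.001, "ax": 0, "ay": 0, "az": 0},
    {"tx": 0, "ty": 0, "tz": -0.001, "ax": 0, "ay": 0, "az": 0},
    {"tx": 0, "ty": 0, "tz": -0.001, "ax": 0, "ay": 0, "az": 0},
  ],
)

```text
time_s: 8.28
position: [539.6, 134.7, 60.0]
tool_rot: [[-0.506, 0.862, 0.0], [0.862, 0.506, 0.0], [0.0, 0.0, -1.0]]
contact_force: [-0.0, -1.3, -1.5]
opening: 55.4
grip_force: 20.0
```

Request:
carry_out(
  steps=[
    {"tx": 0, "ty": 0, "tz": -0.0005, "ax": 0, "ay": 0, "az": 0},
    {"tx": 0, "ty": 0, "tz": -0.001, "ax": 0, "ay": 0, "az": 0},
    {"tx": 0, "ty": 0, "tz": -0.001, "ax": 0, "ay": 0, "az": 0},
    {"tx": 0, "ty": 0, "tz": -0.001, "ax": 0, "ay": 0, "az": 0},
  ],
)

```text
time_s: 8.62
position: [539.6, 134.7, 59.0]
tool_rot: [[-0.506, 0.862, 0.0], [0.862, 0.506, 0.0], [0.0, 0.0, -1.0]]
contact_force: [0.2, -0.4, -1.5]
opening: 55.2
grip_force: 20.0
```

Request:
carry_out(
  steps=[
    {"tx": 0, "ty": 0, "tz": -0.0005, "ax": 0, "ay": 0, "az": 0},
    {"tx": 0, "ty": 0, "tz": -0.001, "ax": 0, "ay": 0, "az": 0},
    {"tx": 0, "ty": 0, "tz": -0.001, "ax": 0, "ay": 0, "az": 0},
    {"tx": 0, "ty": 0, "tz": -0.001, "ax": 0, "ay": 0, "az": 0},
  ],
)

```text
time_s: 8.95
position: [539.7, 134.6, 58.0]
tool_rot: [[-0.506, 0.862, 0.0], [0.862, 0.506, 0.0], [0.0, 0.0, -1.0]]
contact_force: [0.1, 0.8, -0.8]
opening: 55.3
grip_force: 20.0
```

Request:
carry_out(
  steps=[
    {"tx": 0, "ty": 0, "tz": -0.0005, "ax": 0, "ay": 0, "az": 0},
    {"tx": 0, "ty": 0, "tz": -0.001, "ax": 0, "ay": 0, "az": 0},
    {"tx": 0, "ty": 0, "tz": -0.001, "ax": 0, "ay": 0, "az": 0},
    {"tx": 0, "ty": 0, "tz": -0.001, "ax": 0, "ay": 0, "az": 0},
  ],
)

```text
time_s: 9.28
position: [539.6, 134.7, 57.0]
tool_rot: [[-0.506, 0.862, 0.0], [0.862, 0.506, 0.0], [0.0, 0.0, -1.0]]
contact_force: [0.5, 0.7, -1.7]
opening: 55.2
grip_force: 20.0
```

Request:
carry_out(
  steps=[
    {"tx": 0, "ty": 0, "tz": -0.0005, "ax": 0, "ay": 0, "az": 0},
    {"tx": 0, "ty": 0, "tz": -0.001, "ax": 0, "ay": 0, "az": 0},
    {"tx": 0, "ty": 0, "tz": -0.001, "ax": 0, "ay": 0, "az": 0},
    {"tx": 0, "ty": 0, "tz": -0.001, "ax": 0, "ay": 0, "az": 0},
  ],
)

```text
time_s: 9.62
position: [539.8, 134.7, 56.4]
tool_rot: [[-0.506, 0.862, 0.0], [0.862, 0.506, -0.0], [-0.0, 0.0, -1.0]]
contact_force: [-2.3, -0.2, 3.4]
opening: 55.5
grip_force: 20.0
```

Contact comes at TCP z≈56.5 with about +4.7 N, so the flange is about 4.2 mm over the rim. I turn backward (+az), climbing at about 3.2 mm per radian.

Request:
carry_out(
  steps=[
    {"tx": 0, "ty": 0, "tz": 0, "ax": 0, "ay": 0, "az": 0.04},
    {"tx": 0, "ty": 0, "tz": 0, "ax": 0, "ay": 0, "az": 0.08},
    {"tx": 0, "ty": 0, "tz": 0.0001, "ax": 0, "ay": 0, "az": 0.12},
    {"tx": 0, "ty": 0, "tz": 0.0003, "ax": 0, "ay": 0, "az": 0.16},
    {"tx": 0, "ty": 0, "tz": 0.0004, "ax": 0, "ay": 0, "az": 0.2},
    {"tx": 0, "ty": 0, "tz": 0.0004, "ax": 0, "ay": 0, "az": 0.2},
    {"tx": 0, "ty": 0, "tz": 0.0004, "ax": 0, "ay": 0, "az": 0.2},
  ],
)

```text
time_s: 10.2
position: [540.2, 134.8, 56.8]
tool_rot: [[-0.667, 0.745, 0.001], [0.745, 0.667, 0.001], [-0.0, 0.001, -1.0]]
contact_force: [2.4, 0.7, 3.3]
opening: 55.6
grip_force: 20.0
```

```bash
python3 -c "
from h import *
st()"
```

```text
{'time_s': 10.2, 'q': [0.294, 0.443, -0.747, 1.793, 0.345, 1.039, 0.148], 'position': [540.237, 134.795, 56.837], 'contact_force': [2.435, 0.662, 3.298], 'moment': [0.114, -0.49, 0.011], 'opening': 55.634, 'grip_force': 20.0}
```

Request:
carry_out(
  steps=[
    {"tx": 0.0001, "ty": 0, "tz": 0.0001, "ax": 0, "ay": 0, "az": 0.04},
    {"tx": 0.0002, "ty": 0, "tz": 0.0002, "ax": 0, "ay": 0, "az": 0.08},
    {"tx": 0.0003, "ty": 0, "tz": 0.0004, "ax": 0, "ay": 0, "az": 0.12},
    {"tx": 0.0003, "ty": 0.0001, "tz": 0.0005, "ax": 0, "ay": 0, "az": 0.16},
    {"tx": 0.0003, "ty": 0.0001, "tz": 0.0006, "ax": 0, "ay": 0, "az": 0.2},
    {"tx": 0.0003, "ty": 0.0001, "tz": 0.0006, "ax": 0, "ay": 0, "az": 0.2},
    {"tx": 0.0003, "ty": 0.0001, "tz": 0.0006, "ax": 0, "ay": 0, "az": 0.2},
  ],
)

```text
time_s: 10.78
position: [540.3, 134.9, 57.4]
tool_rot: [[-0.801, 0.599, 0.001], [0.599, 0.801, 0.0], [-0.0, 0.001, -1.0]]
contact_force: [0.6, -0.6, 4.0]
opening: 55.3
grip_force: 20.0
```

Request:
carry_out(
  steps=[
    {"tx": 0, "ty": 0, "tz": 0.0001, "ax": 0, "ay": 0, "az": 0.04},
    {"tx": 0, "ty": 0, "tz": 0.0003, "ax": 0, "ay": 0, "az": 0.08},
    {"tx": 0, "ty": 0, "tz": 0.0004, "ax": 0, "ay": 0, "az": 0.12},
    {"tx": 0, "ty": 0.0001, "tz": 0.0005, "ax": 0, "ay": 0, "az": 0.16},
    {"tx": 0, "ty": 0.0001, "tz": 0.0007, "ax": 0, "ay": 0, "az": 0.2},
    {"tx": 0, "ty": 0.0001, "tz": 0.0007, "ax": 0, "ay": 0, "az": 0.2},
    {"tx": 0, "ty": 0.0001, "tz": 0.0007, "ax": 0, "ay": 0, "az": 0.2},
  ],
)

```text
time_s: 11.37
position: [540.2, 135.0, 58.0]
tool_rot: [[-0.904, 0.428, 0.001], [0.428, 0.904, 0.0], [-0.0, 0.001, -1.0]]
contact_force: [1.6, -0.1, 4.1]
opening: 55.3
grip_force: 20.0
```

Request:
carry_out(
  steps=[
    {"tx": 0, "ty": 0, "tz": 0.0001, "ax": 0, "ay": 0, "az": 0.04},
    {"tx": 0, "ty": 0, "tz": 0.0003, "ax": 0, "ay": 0, "az": 0.08},
    {"tx": 0, "ty": 0, "tz": 0.0004, "ax": 0, "ay": 0, "az": 0.12},
    {"tx": 0, "ty": 0.0001, "tz": 0.0005, "ax": 0, "ay": 0, "az": 0.16},
    {"tx": 0, "ty": 0.0001, "tz": 0.0006, "ax": 0, "ay": 0, "az": 0.2},
    {"tx": 0, "ty": 0.0001, "tz": 0.0006, "ax": 0, "ay": 0, "az": 0.2},
    {"tx": 0, "ty": 0.0001, "tz": 0.0006, "ax": 0, "ay": 0, "az": 0.2},
  ],
)

```text
time_s: 11.95
position: [540.2, 135.1, 58.5]
tool_rot: [[-0.971, 0.24, 0.0], [0.24, 0.971, 0.0], [-0.0, 0.0, -1.0]]
contact_force: [1.5, 0.4, 4.2]
opening: 55.5
grip_force: 20.0
```

Request:
carry_out(
  steps=[
    {"tx": 0, "ty": 0, "tz": 0.0001, "ax": 0, "ay": 0, "az": 0.04},
    {"tx": 0, "ty": 0, "tz": 0.0003, "ax": 0, "ay": 0, "az": 0.08},
    {"tx": 0, "ty": 0, "tz": 0.0004, "ax": 0, "ay": 0, "az": 0.12},
    {"tx": 0, "ty": 0.0001, "tz": 0.0005, "ax": 0, "ay": 0, "az": 0.16},
    {"tx": 0, "ty": 0.0001, "tz": 0.0006, "ax": 0, "ay": 0, "az": 0.2},
    {"tx": 0, "ty": 0.0001, "tz": 0.0006, "ax": 0, "ay": 0, "az": 0.2},
  ],
)

```text
time_s: 12.45
position: [540.0, 135.2, 59.1]
tool_rot: [[-0.999, 0.04, 0.0], [0.04, 0.999, 0.0], [-0.0, 0.0, -1.0]]
contact_force: [1.0, -0.2, 5.6]
opening: 55.6
grip_force: 20.0
```

Request:
carry_out(
  steps=[
    {"tx": 0, "ty": 0, "tz": 0.0001, "ax": 0, "ay": 0, "az": 0.04},
    {"tx": 0, "ty": 0, "tz": 0.0003, "ax": 0, "ay": 0, "az": 0.08},
    {"tx": 0, "ty": 0, "tz": 0.0004, "ax": 0, "ay": 0, "az": 0.12},
    {"tx": 0, "ty": 0.0001, "tz": 0.0005, "ax": 0, "ay": 0, "az": 0.16},
    {"tx": 0, "ty": 0.0001, "tz": 0.0006, "ax": 0, "ay": 0, "az": 0.2},
    {"tx": 0, "ty": 0.0001, "tz": 0.0006, "ax": 0, "ay": 0, "az": 0.2},
  ],
)

```text
time_s: 12.95
position: [539.5, 135.2, 59.3]
tool_rot: [[-0.987, -0.159, -0.001], [-0.159, 0.987, -0.0], [0.001, 0.0, -1.0]]
contact_force: [-0.7, -0.2, 2.8]
opening: 55.3
grip_force: 20.0
```

Request:
carry_out(
  steps=[
    {"tx": 0, "ty": 0, "tz": 0, "ax": 0, "ay": 0, "az": 0},
    {"tx": 0, "ty": 0, "tz": 0, "ax": 0, "ay": 0, "az": 0},
  ],
)

```text
time_s: 13.12
position: [539.5, 135.3, 59.3]
tool_rot: [[-0.988, -0.157, -0.001], [-0.157, 0.988, 0.0], [0.001, 0.0, -1.0]]
contact_force: [-1.3, 0.4, 2.2]
opening: 55.5
grip_force: 20.0
```

Request:
carry_out(
  steps=[
    {"tx": 0, "ty": 0, "tz": 0.0001, "ax": 0, "ay": 0, "az": 0.04},
    {"tx": 0, "ty": 0, "tz": 0.0002, "ax": 0, "ay": 0, "az": 0.08},
    {"tx": 0, "ty": 0, "tz": 0.0002, "ax": 0, "ay": 0, "az": 0.1},
    {"tx": 0, "ty": 0, "tz": 0.0002, "ax": 0, "ay": 0, "az": 0.1},
  ],
)

```text
time_s: 13.45
position: [539.4, 134.9, 59.2]
tool_rot: [[-0.966, -0.257, -0.001], [-0.257, 0.966, -0.0], [0.001, 0.0, -1.0]]
contact_force: [-0.4, 0.8, -1.5]
opening: 55.5
grip_force: 20.0
```

The contact force vanished after about 1.3 rad, which looks like the drop. I follow it down to confirm the 5 mm step.

Request:
carry_out(
  steps=[
    {"tx": 0, "ty": 0, "tz": -0.0007, "ax": 0, "ay": 0, "az": 0},
    {"tx": 0, "ty": 0, "tz": -0.0014, "ax": 0, "ay": 0, "az": 0},
    {"tx": 0, "ty": 0, "tz": -0.002, "ax": 0, "ay": 0, "az": 0},
    {"tx": 0, "ty": 0, "tz": -0.002, "ax": 0, "ay": 0, "az": 0},
    {"tx": 0, "ty": 0, "tz": -0.002, "ax": 0, "ay": 0, "az": 0},
  ],
)

```text
time_s: 13.87
position: [539.9, 135.1, 57.7]
tool_rot: [[-0.966, -0.257, -0.0], [-0.257, 0.966, 0.0], [0.0, 0.0, -1.0]]
contact_force: [-0.2, 0.1, -1.3]
opening: 54.8
grip_force: 20.0
```

Request:
carry_out(
  steps=[
    {"tx": 0, "ty": 0, "tz": -0.0005, "ax": 0, "ay": 0, "az": 0},
    {"tx": 0, "ty": 0, "tz": -0.001, "ax": 0, "ay": 0, "az": 0},
    {"tx": 0, "ty": 0, "tz": -0.0015, "ax": 0, "ay": 0, "az": 0},
    {"tx": 0, "ty": 0, "tz": -0.002, "ax": 0, "ay": 0, "az": 0},
    {"tx": 0, "ty": 0, "tz": -0.002, "ax": 0, "ay": 0, "az": 0},
  ],
)

```text
time_s: 14.28
position: [539.9, 135.2, 55.7]
tool_rot: [[-0.966, -0.257, -0.0], [-0.257, 0.966, 0.0], [0.0, 0.0, -1.0]]
contact_force: [-0.1, -0.4, -0.6]
opening: 55.5
grip_force: 20.0
```

Request:
carry_out(
  steps=[
    {"tx": 0, "ty": 0, "tz": -0.0005, "ax": 0, "ay": 0, "az": 0},
    {"tx": 0, "ty": 0, "tz": -0.0005, "ax": 0, "ay": 0, "az": 0},
    {"tx": 0, "ty": 0, "tz": -0.0005, "ax": 0, "ay": 0, "az": 0},
  ],
)

```text
time_s: 14.53
position: [540.0, 135.2, 55.5]
tool_rot: [[-0.966, -0.257, 0.0], [-0.257, 0.966, 0.0], [-0.0, -0.0, -1.0]]
contact_force: [-1.6, -1.3, 2.9]
opening: 55.1
grip_force: 20.0
```

The filter came down about 4 mm freely and now rests lower than at first contact, so it has dropped. I let go and regrip 0.3 rad further back and 1.5 mm higher, so the forward turn stays clear of the column.

Request:
carry_out(
  steps=[
    {"tx": 0, "ty": 0, "tz": 0.0003, "ax": 0, "ay": 0, "az": 0},
    {"tx": 0, "ty": 0, "tz": 0.0003, "ax": 0, "ay": 0, "az": 0},
    {"tx": 0, "ty": 0, "tz": 0.0003, "ax": 0, "ay": 0, "az": 0},
    {"tx": 0, "ty": 0, "tz": 0.0003, "ax": 0, "ay": 0, "az": 0},
    {"tx": 0, "ty": 0, "tz": 0.001, "ax": 0, "ay": 0, "az": 0.08},
    {"tx": 0, "ty": 0, "tz": 0.002, "ax": 0, "ay": 0, "az": 0.16},
    {"tx": 0, "ty": 0, "tz": 0.002, "ax": 0, "ay": 0, "az": 0.24},
    {"tx": 0, "ty": 0, "tz": 0.002, "ax": 0, "ay": 0, "az": 0.3},
    {"tx": 0, "ty": 0, "tz": 0.002, "ax": 0, "ay": 0, "az": 0.3},
    {"tx": 0, "ty": 0, "tz": 0.002, "ax": 0, "ay": 0, "az": 0.3},
  ],
  fingers=0.5,
)

```text
time_s: 15.37
position: [539.9, 135.2, 57.1]
tool_rot: [[-0.848, -0.53, -0.0], [-0.53, 0.848, 0.0], [0.0, 0.0, -1.0]]
contact_force: [0.2, 1.2, -0.5]
opening: 65.1
grip_force: 0.0
```

```bash
python3 - <<'E'
from h import *
s=st(); C=cal("wrist"); p,d=arm.camera("wrist"); f,cx,cy,R,t=C; T=s["position"]
P=R@np.array([539.4,134.9,79.])+t; print("expected top",P[:2]/P[2]*f+[cx,cy])
W=cloud(C,d); m=(np.hypot(W[...,0]-539.4,W[...,1]-134.9)<24)&(W[...,2]>65)&(W[...,2]<95)
X=np.c_[W[m][:,:2],np.ones(m.sum())]; k=np.linalg.lstsq(X,W[m][:,2],rcond=None)[0]; r=W[m][:,2]-X@k
g=abs(r)<1.5; k=np.linalg.lstsq(X[g],W[m][g][:,2],rcond=None)[0]; print("tilt",k[:2],"z at axis",k@[539.4,134.9,1],g.sum(),m.sum())
cv2.imwrite("pics/w5.png",p[...,::-1])
E
```

```text
{'time_s': 15.367, 'q': [0.487, 0.552, -1.014, 1.783, 0.521, 1.103, 1.424], 'position': [539.873, 135.164, 57.148], 'contact_force': [0.214, 1.246, -0.492], 'moment': [0.136, -0.092, -0.007], 'opening': 65.147, 'grip_force': 0.0}
expected top [253.11874494 252.17981882]
tilt [0.01377845 0.02816795] z at axis 78.14219026957558 2433 3219
```

View pics/w5.png

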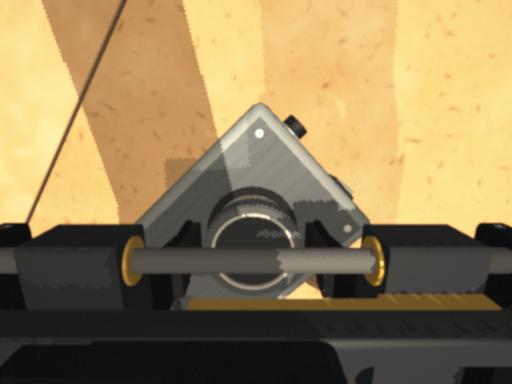

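The ring sits level on the collar at about (253,250), between the open fingers. I regrip.

Request:
carry_out(
  steps=[
    {"tx": 0, "ty": 0, "tz": 0, "ax": 0, "ay": 0, "az": 0},
    {"tx": 0, "ty": 0, "tz": 0, "ax": 0, "ay": 0, "az": 0},
    {"tx": 0, "ty": 0, "tz": 0, "ax": 0, "ay": 0, "az": 0},
    {"tx": 0, "ty": 0, "tz": 0, "ax": 0, "ay": 0, "az": 0},
    {"tx": 0, "ty": 0, "tz": 0, "ax": 0, "ay": 0, "az": 0},
    {"tx": 0, "ty": 0, "tz": 0, "ax": 0, "ay": 0, "az": 0},
  ],
  fingers=-1,
  newtons=20,
)

```text
time_s: 15.92
position: [540.0, 135.2, 57.3]
tool_rot: [[-0.847, -0.531, -0.0], [-0.531, 0.847, 0.0], [-0.0, 0.0, -1.0]]
contact_force: [-0.5, 0.5, 0.7]
opening: 55.2
grip_force: 20.0
```

```bash
python3 -c "
from h import *
for i in range(3): st(); arm.camera('top')"
```

```text
{'time_s': 15.917, 'q': [0.487, 0.551, -1.014, 1.783, 0.521, 1.104, 1.426], 'position': [539.957, 135.172, 57.296], 'contact_force': [-0.499, 0.474, 0.66], 'moment': [0.135, -0.052, -0.024], 'opening': 55.179, 'grip_force': 19.999}
{'time_s': 15.967, 'q': [0.487, 0.551, -1.014, 1.783, 0.521, 1.104, 1.426], 'position': [539.961, 135.168, 57.305], 'contact_force': [-0.473, -0.304, 0.768], 'moment': [0.118, 0.0, 0.028], 'opening': 55.383, 'grip_force': 19.999}
{'time_s': 16.017, 'q': [0.487, 0.551, -1.014, 1.783, 0.521, 1.104, 1.426], 'position': [539.966, 135.174, 57.295], 'contact_force': [0.007, 0.522, 0.55], 'moment': [0.18, -0.069, -0.004], 'opening': 54.999, 'grip_force': 19.999}
```

Request:
carry_out(
  steps=[
    {"tx": 0, "ty": 0, "tz": -0.0003, "ax": 0, "ay": 0, "az": -0.04},
    {"tx": 0, "ty": 0, "tz": -0.0004, "ax": 0, "ay": 0, "az": -0.08},
    {"tx": 0, "ty": 0, "tz": -0.0006, "ax": 0, "ay": 0, "az": -0.12},
    {"tx": 0, "ty": 0, "tz": -0.0007, "ax": 0, "ay": 0, "az": -0.16},
    {"tx": 0, "ty": 0, "tz": -0.0008, "ax": 0, "ay": 0, "az": -0.2},
    {"tx": 0, "ty": 0, "tz": -0.0008, "ax": 0, "ay": 0, "az": -0.2},
    {"tx": 0, "ty": 0, "tz": -0.0008, "ax": 0, "ay": 0, "az": -0.2},
  ],
)

```text
time_s: 16.65
position: [540.2, 135.3, 56.7]
tool_rot: [[-0.935, -0.354, 0.0], [-0.354, 0.935, 0.0], [-0.001, -0.0, -1.0]]
contact_force: [0.5, 0.5, 1.4]
opening: 55.4
grip_force: 20.0
```

```bash
python3 -c "
from h import *
st()"
```

```text
{'time_s': 16.65, 'q': [0.46, 0.533, -0.974, 1.785, 0.494, 1.09, 1.246], 'position': [540.163, 135.273, 56.65], 'contact_force': [0.464, 0.476, 1.406], 'moment': [0.203, -0.259, 0.036], 'opening': 55.389, 'grip_force': 19.999}
```

Request:
carry_out(
  steps=[
    {"tx": 0, "ty": 0, "tz": -0.00015, "ax": 0, "ay": 0, "az": -0.05},
    {"tx": 0, "ty": 0, "tz": -0.0003, "ax": 0, "ay": 0, "az": -0.1},
    {"tx": 0, "ty": 0, "tz": -0.0005, "ax": 0, "ay": 0, "az": -0.15},
    {"tx": 0, "ty": 0, "tz": -0.00065, "ax": 0, "ay": 0, "az": -0.2},
    {"tx": 0, "ty": 0, "tz": -0.0008, "ax": 0, "ay": 0, "az": -0.25},
    {"tx": 0, "ty": 0, "tz": -0.00095, "ax": 0, "ay": 0, "az": -0.3},
    {"tx": 0, "ty": 0, "tz": -0.00095, "ax": 0, "ay": 0, "az": -0.3},
    {"tx": 0, "ty": 0, "tz": -0.00095, "ax": 0, "ay": 0, "az": -0.3},
  ],
)

```text
time_s: 17.32
position: [540.1, 135.3, 55.7]
tool_rot: [[-0.998, -0.063, 0.0], [-0.063, 0.998, 0.0], [-0.0, 0.0, -1.0]]
contact_force: [-0.3, -0.2, 3.7]
opening: 55.1
grip_force: 20.0
```

```bash
python3 -c "
from h import *
st()"
```

```text
{'time_s': 17.317, 'q': [0.419, 0.507, -0.916, 1.787, 0.454, 1.073, 0.974], 'position': [540.058, 135.289, 55.707], 'contact_force': [-0.339, -0.246, 3.661], 'moment': [0.149, -0.141, 0.001], 'opening': 55.095, 'grip_force': 19.998}
```

Request:
carry_out(
  steps=[
    {"tx": 0, "ty": 0, "tz": -0.00015, "ax": 0, "ay": 0, "az": -0.05},
    {"tx": 0, "ty": 0, "tz": -0.0003, "ax": 0, "ay": 0, "az": -0.1},
    {"tx": 0, "ty": 0, "tz": -0.0005, "ax": 0, "ay": 0, "az": -0.15},
    {"tx": 0, "ty": 0, "tz": -0.00065, "ax": 0, "ay": 0, "az": -0.2},
    {"tx": 0, "ty": 0, "tz": -0.0008, "ax": 0, "ay": 0, "az": -0.25},
    {"tx": 0, "ty": 0, "tz": -0.00095, "ax": 0, "ay": 0, "az": -0.3},
    {"tx": 0, "ty": 0, "tz": -0.00095, "ax": 0, "ay": 0, "az": -0.3},
    {"tx": 0, "ty": 0, "tz": -0.00095, "ax": 0, "ay": 0, "az": -0.3},
  ],
)

```text
time_s: 17.98
position: [540.1, 135.4, 54.8]
tool_rot: [[-0.972, 0.234, 0.0], [0.234, 0.972, 0.0], [-0.0, 0.0, -1.0]]
contact_force: [-0.5, 0.6, 4.8]
opening: 55.8
grip_force: 20.0
```

```bash
python3 -c "
from h import *
st()"
```

```text
{'time_s': 17.983, 'q': [0.376, 0.485, -0.857, 1.79, 0.416, 1.058, 0.701], 'position': [540.058, 135.365, 54.762], 'contact_force': [-0.48, 0.624, 4.774], 'moment': [0.188, -0.115, -0.027], 'opening': 55.824, 'grip_force': 19.997}
```

Request:
carry_out(
  steps=[
    {"tx": 0, "ty": 0, "tz": -0.00015, "ax": 0, "ay": 0, "az": -0.05},
    {"tx": 0, "ty": 0, "tz": -0.0003, "ax": 0, "ay": 0, "az": -0.1},
    {"tx": 0, "ty": 0, "tz": -0.0005, "ax": 0, "ay": 0, "az": -0.15},
    {"tx": 0, "ty": 0, "tz": -0.00065, "ax": 0, "ay": 0, "az": -0.2},
    {"tx": 0, "ty": 0, "tz": -0.00065, "ax": 0, "ay": 0, "az": -0.2},
    {"tx": 0, "ty": 0, "tz": -0.00065, "ax": 0, "ay": 0, "az": -0.2},
  ],
)

```text
time_s: 18.48
position: [540.1, 135.3, 54.2]
tool_rot: [[-0.906, 0.423, 0.0], [0.423, 0.906, 0.0], [-0.0, 0.0, -1.0]]
contact_force: [-0.4, 0.1, 6.6]
opening: 55.1
grip_force: 20.0
```

```bash
python3 -c "
from h import *
st()"
```

```text
{'time_s': 18.483, 'q': [0.347, 0.472, -0.819, 1.792, 0.393, 1.049, 0.518], 'position': [540.131, 135.34, 54.152], 'contact_force': [-0.438, 0.087, 6.553], 'moment': [0.175, -0.102, 0.059], 'opening': 55.122, 'grip_force': 19.997}
```

Request:
carry_out(
  steps=[
    {"tx": 0, "ty": 0, "tz": 0, "ax": 0, "ay": 0, "az": -0.04},
    {"tx": 0, "ty": 0, "tz": -0.0001, "ax": 0, "ay": 0, "az": -0.08},
    {"tx": 0, "ty": 0, "tz": -0.0002, "ax": 0, "ay": 0, "az": -0.12},
    {"tx": 0, "ty": 0, "tz": -0.0003, "ax": 0, "ay": 0, "az": -0.16},
    {"tx": 0, "ty": 0, "tz": -0.0004, "ax": 0, "ay": 0, "az": -0.2},
    {"tx": 0, "ty": 0, "tz": -0.0004, "ax": 0, "ay": 0, "az": -0.2},
  ],
)

```text
time_s: 18.98
position: [539.8, 135.4, 53.6]
tool_rot: [[-0.803, 0.596, -0.0], [0.596, 0.803, 0.0], [0.0, 0.0, -1.0]]
contact_force: [-0.3, 1.1, 4.2]
opening: 55.4
grip_force: 20.0
```

```bash
python3 -c "
from h import *
st()"
```

```text
{'time_s': 18.983, 'q': [0.318, 0.459, -0.78, 1.794, 0.369, 1.041, 0.332], 'position': [539.818, 135.423, 53.553], 'contact_force': [-0.265, 1.057, 4.192], 'moment': [0.346, -0.015, 0.053], 'opening': 55.415, 'grip_force': 19.999}
```

Request:
carry_out(
  steps=[
    {"tx": 0, "ty": 0, "tz": -0.0001, "ax": 0, "ay": 0, "az": -0.03},
    {"tx": 0, "ty": 0, "tz": -0.0002, "ax": 0, "ay": 0, "az": -0.07},
    {"tx": 0, "ty": 0, "tz": -0.0003, "ax": 0, "ay": 0, "az": -0.1},
    {"tx": 0, "ty": 0, "tz": -0.0003, "ax": 0, "ay": 0, "az": -0.1},
    {"tx": 0, "ty": 0, "tz": -0.0003, "ax": 0, "ay": 0, "az": -0.1},
  ],
)

```text
time_s: 19.4
position: [539.8, 135.4, 53.2]
tool_rot: [[-0.741, 0.671, -0.0], [0.671, 0.741, 0.0], [0.0, 0.0, -1.0]]
contact_force: [-0.9, 2.1, 4.5]
opening: 55.4
grip_force: 20.0
```

```bash
python3 -c "
from h import *
st()"
```

```text
{'time_s': 19.4, 'q': [0.304, 0.454, -0.762, 1.795, 0.359, 1.037, 0.242], 'position': [539.813, 135.427, 53.209], 'contact_force': [-0.91, 2.094, 4.548], 'moment': [0.388, 0.133, 0.038], 'opening': 55.414, 'grip_force': 19.998}
```

Request:
carry_out(
  steps=[
    {"tx": 0, "ty": 0, "tz": -0.0001, "ax": 0, "ay": 0, "az": -0.03},
    {"tx": 0, "ty": 0, "tz": -0.0002, "ax": 0, "ay": 0, "az": -0.07},
    {"tx": 0, "ty": 0, "tz": -0.0003, "ax": 0, "ay": 0, "az": -0.1},
    {"tx": 0, "ty": 0, "tz": -0.0003, "ax": 0, "ay": 0, "az": -0.1},
    {"tx": 0, "ty": 0, "tz": -0.0003, "ax": 0, "ay": 0, "az": -0.1},
  ],
)

```text
time_s: 19.82
position: [539.9, 135.2, 52.9]
tool_rot: [[-0.67, 0.743, -0.0], [0.743, 0.67, 0.0], [0.0, -0.0, -1.0]]
contact_force: [-0.5, 1.0, 4.3]
opening: 55.3
grip_force: 20.0
```

```bash
python3 -c "
from h import *
st()"
```

```text
{'time_s': 19.817, 'q': [0.289, 0.448, -0.742, 1.795, 0.348, 1.033, 0.149], 'position': [539.892, 135.18, 52.867], 'contact_force': [-0.454, 1.04, 4.298], 'moment': [0.334, 0.007, 0.081], 'opening': 55.34, 'grip_force': 19.999}
```

Request:
carry_out(
  steps=[
    {"tx": 0, "ty": 0, "tz": -0.0001, "ax": 0, "ay": 0, "az": -0.03},
    {"tx": 0, "ty": 0, "tz": -0.0002, "ax": 0, "ay": 0, "az": -0.07},
    {"tx": 0, "ty": 0, "tz": -0.0003, "ax": 0, "ay": 0, "az": -0.1},
    {"tx": 0, "ty": 0, "tz": -0.0003, "ax": 0, "ay": 0, "az": -0.1},
    {"tx": 0, "ty": 0, "tz": -0.0003, "ax": 0, "ay": 0, "az": -0.1},
  ],
)

```text
time_s: 20.23
position: [540.0, 134.9, 52.7]
tool_rot: [[-0.592, 0.806, 0.0], [0.806, 0.592, -0.0], [-0.0, 0.0, -1.0]]
contact_force: [0.3, -0.2, 5.5]
opening: 55.5
grip_force: 20.0
```

```bash
python3 -c "
from h import *
st()"
```

```text
{'time_s': 20.233, 'q': [0.275, 0.443, -0.723, 1.796, 0.338, 1.03, 0.056], 'position': [540.047, 134.943, 52.664], 'contact_force': [0.287, -0.217, 5.47], 'moment': [-0.067, 0.002, 0.091], 'opening': 55.468, 'grip_force': 19.996}
```

Request:
carry_out(
  steps=[
    {"tx": 0, "ty": 0, "tz": 0, "ax": 0, "ay": 0, "az": -0.03},
    {"tx": 0, "ty": 0, "tz": -0.0001, "ax": 0, "ay": 0, "az": -0.06},
    {"tx": 0, "ty": 0, "tz": -0.0001, "ax": 0, "ay": 0, "az": -0.06},
    {"tx": 0, "ty": 0, "tz": -0.0001, "ax": 0, "ay": 0, "az": -0.06},
  ],
)

```text
time_s: 20.57
position: [540.1, 135.0, 52.6]
tool_rot: [[-0.542, 0.84, 0.0], [0.84, 0.542, -0.0], [-0.0, 0.0, -1.0]]
contact_force: [0.0, 0.1, 6.3]
opening: 55.3
grip_force: 20.0
```

```bash
cat > m.py <<'E'
from h import *
L=[]
for i in range(5):
    s=arm.read_state(); L.append(np.r_[s["position"],s["contact_force"],s["moment"]]); arm.camera("side")
print(s["time_s"],np.mean(L,0).round(3),"yaw",np.degrees(np.arctan2(s["tool_rot"][1][1],s["tool_rot"][0][1])).round(2))
E
python3 m.py
```

```text
20.7667 [ 5.40105e+02  1.34973e+02  5.26550e+01 -4.91000e-01 -3.70000e-01
  5.86400e+00 -4.40000e-02  4.50000e-02  8.90000e-02] yaw 32.84
```

Request:
carry_out(
  steps=[
    {"tx": 0, "ty": 0, "tz": 0.0003, "ax": 0, "ay": 0, "az": -0.02},
    {"tx": 0, "ty": 0, "tz": 0.0003, "ax": 0, "ay": 0, "az": -0.04},
    {"tx": 0, "ty": 0, "tz": 0.0003, "ax": 0, "ay": 0, "az": -0.04},
    {"tx": 0, "ty": 0, "tz": 0.0003, "ax": 0, "ay": 0, "az": -0.04},
  ],
)

```text
time_s: 21.15
position: [540.0, 134.9, 52.7]
tool_rot: [[-0.507, 0.862, -0.0], [0.862, 0.507, -0.0], [-0.0, -0.0, -1.0]]
contact_force: [0.5, -1.0, 3.1]
opening: 55.5
grip_force: 20.0
```

```bash
python3 m.py
```

```text
21.35 [ 5.39952e+02  1.34862e+02  5.27190e+01  2.83000e-01 -1.43700e+00
  2.54700e+00 -2.77000e-01 -1.97000e-01  5.70000e-02] yaw 30.43
```

Request:
carry_out(
  steps=[
    {"tx": 0, "ty": 0, "tz": -0.0001, "ax": 0, "ay": 0, "az": -0.03},
    {"tx": 0, "ty": 0, "tz": -0.0001, "ax": 0, "ay": 0, "az": -0.06},
    {"tx": 0, "ty": 0, "tz": -0.0001, "ax": 0, "ay": 0, "az": -0.06},
    {"tx": 0, "ty": 0, "tz": -0.0001, "ax": 0, "ay": 0, "az": -0.06},
  ],
)

```text
time_s: 21.73
position: [539.9, 135.2, 52.7]
tool_rot: [[-0.455, 0.891, -0.0], [0.891, 0.455, -0.0], [-0.0, -0.0, -1.0]]
contact_force: [-0.2, -1.3, 2.4]
opening: 55.6
grip_force: 20.0
```

```bash
python3 m.py
```

```text
21.9333 [ 5.39911e+02  1.35152e+02  5.27130e+01  1.98000e-01 -1.19200e+00
  2.72200e+00 -2.31000e-01 -9.70000e-02  3.90000e-02] yaw 27.02
```

```bash
python3 - <<'E'
from h import *
s=arm.read_state(); C=cal("wrist"); p,d=arm.camera("wrist"); np.savez("pics/w6.npz",p=p,d=d); cv2.imwrite("pics/w6.png",p[...,::-1])
W=cloud(C,d); r=np.hypot(W[...,0]-539.6,W[...,1]-134.9); z=W[...,2]
for a,b in((0,10),(10,18),(18,22),(22,25),(25,28)):
    m=(r>=a)&(r<b)&(z>60)&(z<95); print(a,b,m.sum(),np.percentile(z[m],[10,25,50,75,90]).round(2))
m=(z>38)&(z<52)&(np.hypot(W[...,0]-556,W[...,1]-130)<90)&(r>35); print("housing",m.sum(),np.percentile(z[m],[10,50,90]).round(2))
print(s["joint_efforts"])
E
```

```text
0 10 320 [72.25 72.61 72.97 73.38 73.75]
10 18 1121 [72.27 72.63 73.04 73.43 73.81]
18 22 1109 [72.41 72.8  73.27 74.12 75.51]
22 25 1035 [74.74 75.09 75.49 75.86 76.24]
25 28 1279 [68.31 73.89 74.96 75.57 75.98]
housing 13779 [43.72 45.28 46.22]
[-5.17028868e-01 -5.34548092e+01 -9.84107852e+00 -3.14575696e+01
 -3.23475692e-01 -1.82741624e-01 -3.67117301e-02]
```

View pics/w6.png

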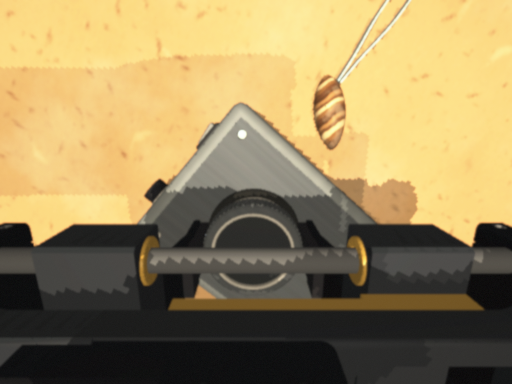

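The wrist view shows the ring at (253,250), level. Its top is 30.2 mm above the housing, against 30.4 mm expected when home. The flange is on the rim but the torque is still low, so I turn on in small steps until the torque shows it snug.

Request:
carry_out(
  steps=[
    {"tx": 0, "ty": 0, "tz": 0, "ax": 0, "ay": 0, "az": -0.03},
    {"tx": 0, "ty": 0, "tz": 0, "ax": 0, "ay": 0, "az": -0.06},
    {"tx": 0, "ty": 0, "tz": 0, "ax": 0, "ay": 0, "az": -0.06},
    {"tx": 0, "ty": 0, "tz": 0, "ax": 0, "ay": 0, "az": -0.06},
  ],
)

```text
time_s: 22.37
position: [539.9, 135.3, 52.7]
tool_rot: [[-0.401, 0.916, 0.0], [0.916, 0.401, 0.0], [0.0, 0.0, -1.0]]
contact_force: [-0.6, 0.1, 3.0]
opening: 55.4
grip_force: 20.0
```

```bash
sed -i 's/^print.*/&; print("q7 eff",s["joint_efforts"][6])/' m.py; python3 m.py
```

```text
22.5667 [ 5.39907e+02  1.35266e+02  5.27140e+01  8.90000e-02 -4.85000e-01
  2.61300e+00 -6.80000e-02 -9.10000e-02  5.10000e-02] yaw 23.59
q7 eff -0.030620167963206768
```

Request:
carry_out(
  steps=[
    {"tx": 0, "ty": 0, "tz": 0.0002, "ax": 0, "ay": 0, "az": 0},
    {"tx": 0, "ty": 0, "tz": 0.0002, "ax": 0, "ay": 0, "az": 0},
    {"tx": 0, "ty": 0, "tz": 0.0002, "ax": 0, "ay": 0, "az": 0},
    {"tx": 0, "ty": 0, "tz": 0.0002, "ax": 0, "ay": 0, "az": 0.06},
    {"tx": 0, "ty": 0, "tz": 0.0002, "ax": 0, "ay": 0, "az": 0.17},
    {"tx": 0, "ty": 0, "tz": 0.0002, "ax": 0, "ay": 0, "az": 0.29},
    {"tx": 0, "ty": 0, "tz": 0.0002, "ax": 0, "ay": 0, "az": 0.41},
    {"tx": 0, "ty": 0, "tz": 0.0002, "ax": 0, "ay": 0, "az": 0.5},
    {"tx": 0, "ty": 0, "tz": 0.0002, "ax": 0, "ay": 0, "az": 0.6},
    {"tx": 0, "ty": 0, "tz": 0.0002, "ax": 0, "ay": 0, "az": 0.6},
  ],
  fingers=0.5,
)

```text
time_s: 23.45
position: [539.8, 135.0, 52.7]
tool_rot: [[-0.85, 0.527, -0.001], [0.527, 0.85, 0.0], [0.001, -0.0, -1.0]]
contact_force: [-0.0, -0.4, 0.2]
opening: 65.5
grip_force: 0.0
```

```bash
python3 m.py
```

```text
23.65 [ 5.39819e+02  1.35096e+02  5.27580e+01 -4.40000e-02 -2.15000e-01
 -7.00000e-02  5.90000e-02 -1.34000e-01  0.00000e+00] yaw 57.76
q7 eff 0.0020246159692760557
```

Request:
carry_out(
  steps=[
    {"tx": 0, "ty": 0, "tz": 0, "ax": 0, "ay": 0, "az": 0},
    {"tx": 0, "ty": 0, "tz": 0, "ax": 0, "ay": 0, "az": 0},
    {"tx": 0, "ty": 0, "tz": 0, "ax": 0, "ay": 0, "az": 0},
    {"tx": 0, "ty": 0, "tz": 0, "ax": 0, "ay": 0, "az": 0},
    {"tx": 0, "ty": 0, "tz": 0, "ax": 0, "ay": 0, "az": 0},
    {"tx": 0, "ty": 0, "tz": 0, "ax": 0, "ay": 0, "az": 0},
  ],
  fingers=-1,
  newtons=30,
)

```text
time_s: 24.2
position: [540.0, 135.2, 53.0]
tool_rot: [[-0.847, 0.531, 0.0], [0.531, 0.847, 0.0], [0.0, 0.0, -1.0]]
contact_force: [-0.3, 1.0, 0.8]
opening: 55.1
grip_force: 30.0
```

```bash
python3 m.py
```

```text
24.4 [ 5.39961e+02  1.35236e+02  5.29590e+01 -4.75000e-01  4.02000e-01
  1.66000e-01  1.34000e-01 -1.24000e-01 -4.00000e-03] yaw 57.92
q7 eff -0.0010886862219194882
```

The free torque reads 0.000, so the sensor can be trusted. Next I turn forward in small steps without pressing.

Request:
carry_out(
  steps=[
    {"tx": 0, "ty": 0, "tz": 0, "ax": 0, "ay": 0, "az": -0.03},
    {"tx": 0, "ty": 0, "tz": 0, "ax": 0, "ay": 0, "az": -0.06},
    {"tx": 0, "ty": 0, "tz": 0, "ax": 0, "ay": 0, "az": -0.08},
    {"tx": 0, "ty": 0, "tz": 0, "ax": 0, "ay": 0, "az": -0.08},
    {"tx": 0, "ty": 0, "tz": 0, "ax": 0, "ay": 0, "az": -0.08},
  ],
)

```text
time_s: 24.87
position: [540.1, 135.1, 52.9]
tool_rot: [[-0.803, 0.596, 0.0], [0.596, 0.803, 0.0], [-0.0, 0.0, -1.0]]
contact_force: [0.7, -0.5, -0.4]
opening: 55.0
grip_force: 30.0
```

```bash
python3 m.py
```

```text
25.0667 [ 5.40047e+02  1.35153e+02  5.29570e+01  1.07700e+00  1.46000e-01
 -1.78000e-01  8.30000e-02 -3.56000e-01  4.30000e-02] yaw 53.36
q7 eff -0.033133761025965214
```

Request:
carry_out(
  steps=[
    {"tx": 0, "ty": 0, "tz": 0, "ax": 0, "ay": 0, "az": -0.03},
    {"tx": 0, "ty": 0, "tz": 0, "ax": 0, "ay": 0, "az": -0.06},
    {"tx": 0, "ty": 0, "tz": 0, "ax": 0, "ay": 0, "az": -0.06},
    {"tx": 0, "ty": 0, "tz": 0, "ax": 0, "ay": 0, "az": -0.06},
  ],
)

```text
time_s: 25.45
position: [540.1, 135.1, 53.0]
tool_rot: [[-0.766, 0.643, 0.0], [0.643, 0.766, 0.0], [-0.0, 0.0, -1.0]]
contact_force: [2.4, 1.0, -0.4]
opening: 55.3
grip_force: 30.0
```

```bash
python3 m.py
```

```text
25.65 [ 5.40081e+02  1.35130e+02  5.29560e+01  2.25400e+00  1.54000e-01
 -3.01000e-01  7.40000e-02 -5.89000e-01  8.50000e-02] yaw 49.94
q7 eff -0.07182577159255743
```

Request:
carry_out(
  steps=[
    {"tx": 0, "ty": 0, "tz": 0, "ax": 0, "ay": 0, "az": -0.02},
    {"tx": 0, "ty": 0, "tz": 0, "ax": 0, "ay": 0, "az": -0.04},
    {"tx": 0, "ty": 0, "tz": 0, "ax": 0, "ay": 0, "az": -0.04},
    {"tx": 0, "ty": 0, "tz": 0, "ax": 0, "ay": 0, "az": -0.04},
  ],
)

```text
time_s: 26.03
position: [540.1, 135.1, 53.0]
tool_rot: [[-0.739, 0.674, 0.0], [0.674, 0.739, 0.0], [-0.0, 0.0, -1.0]]
contact_force: [2.8, -0.9, -1.0]
opening: 55.2
grip_force: 30.0
```

```bash
python3 m.py
```

```text
26.2333 [ 5.40076e+02  1.35135e+02  5.29780e+01  2.96100e+00 -3.49000e-01
 -9.18000e-01  6.80000e-02 -8.31000e-01  1.06000e-01] yaw 47.62
q7 eff -0.12177903670817614
```

Request:
carry_out(
  steps=[
    {"tx": 0, "ty": 0, "tz": 0, "ax": 0, "ay": 0, "az": -0.02},
    {"tx": 0, "ty": 0, "tz": 0, "ax": 0, "ay": 0, "az": -0.03},
    {"tx": 0, "ty": 0, "tz": 0, "ax": 0, "ay": 0, "az": -0.03},
    {"tx": 0, "ty": 0, "tz": 0, "ax": 0, "ay": 0, "az": -0.03},
  ],
)

```text
time_s: 26.62
position: [540.0, 135.1, 53.0]
tool_rot: [[-0.718, 0.696, 0.0], [0.696, 0.718, 0.0], [-0.0, 0.0, -1.0]]
contact_force: [4.2, -0.2, 0.1]
opening: 55.1
grip_force: 30.0
```

```bash
python3 m.py
```

```text
26.8167 [ 5.40046e+02  1.35151e+02  5.29620e+01  3.71700e+00 -7.70000e-02
 -7.10000e-01  5.70000e-02 -1.00500e+00  1.54000e-01] yaw 45.9
q7 eff -0.1491150353103876
```

The twist is about 0.15 rad, which is snug without being too tight. I let go and lift clear.

Request:
carry_out(
  steps=[
    {"tx": 0, "ty": 0, "tz": 0, "ax": 0, "ay": 0, "az": 0},
    {"tx": 0, "ty": 0, "tz": 0, "ax": 0, "ay": 0, "az": 0},
    {"tx": 0, "ty": 0, "tz": 0, "ax": 0, "ay": 0, "az": 0},
    {"tx": 0, "ty": 0, "tz": 0, "ax": 0, "ay": 0, "az": 0},
    {"tx": 0, "ty": 0, "tz": 0, "ax": 0, "ay": 0, "az": 0},
    {"tx": 0, "ty": 0, "tz": 0.01, "ax": 0, "ay": 0, "az": 0},
    {"tx": 0, "ty": 0, "tz": 0.03, "ax": 0, "ay": 0, "az": 0},
    {"tx": 0, "ty": 0, "tz": 0.055, "ax": 0, "ay": 0, "az": 0},
    {"tx": 0, "ty": 0, "tz": 0.08, "ax": 0, "ay": 0, "az": 0},
    {"tx": 0, "ty": 0, "tz": 0.1, "ax": 0, "ay": 0, "az": 0},
  ],
  fingers=0.6,
)

```text
time_s: 27.7
position: [540.1, 135.6, 155.5]
tool_rot: [[-0.718, 0.696, 0.001], [0.696, 0.718, 0.0], [-0.001, 0.001, -1.0]]
contact_force: [-0.1, -0.5, -0.2]
opening: 69.5
grip_force: 0.0
```

Request:
carry_out(
  steps=[
    {"tx": 0, "ty": 0, "tz": 0.01, "ax": 0, "ay": 0, "az": 0},
    {"tx": 0, "ty": 0, "tz": 0.01, "ax": 0, "ay": 0, "az": 0},
    {"tx": 0, "ty": 0, "tz": 0.01, "ax": 0, "ay": 0, "az": 0},
  ],
)

```text
time_s: 27.95
position: [539.9, 135.0, 162.8]
tool_rot: [[-0.718, 0.696, 0.0], [0.696, 0.718, -0.0], [-0.0, 0.0, -1.0]]
contact_force: [0.5, -0.3, -1.5]
opening: 69.5
grip_force: 0.0
```

```bash
python3 - <<'E'
from h import *
st(); C=cal("wrist"); p,d=arm.camera("wrist")
W=cloud(C,d); r=np.hypot(W[...,0]-539.4,W[...,1]-134.9); z=W[...,2]
m=(r>=22)&(r<25)&(z>60)&(z<95); print("ring",m.sum(),np.median(z[m]))
X=np.c_[W[m][:,:2],np.ones(m.sum())]; print("tilt",np.linalg.lstsq(X,z[m],rcond=None)[0][:2])
m=(z>38)&(z<52)&(np.hypot(W[...,0]-556,W[...,1]-130)<90)&(r>35); print("housing",np.median(z[m]))
circ(C,d,(539.4,134.9),68,80,33)
E
```

```text
{'time_s': 27.95, 'q': [0.352, 0.326, -0.806, 1.69, 0.248, 1.231, 0.289], 'position': [539.911, 135.023, 162.772], 'contact_force': [0.458, -0.299, -1.459], 'moment': [0.049, -0.135, -0.027], 'opening': 69.501, 'grip_force': 0.0}
ring 472 75.51376871964968
tilt [-0.00339701  0.00455292]
housing 45.275520094804804
2679 zmed 73.57 mec [538.85 134.94] 27.98 ell [538.68 135.1 ] [55.3 55.6]
```

The ring is level and home, 30.2 mm above the housing and centred on the port. I hand the job in.

```bash
python3 -c "
from bench import arm
print(arm.close_job())"
```

```text
the job is handed in; nothing more can be done
None
```

The filter was turned backward until it dropped, then screwed forward until its flange was home and snug (about 0.15 rad of collar twist), let go, and the job was handed in at about 28 s of the 67 s allowed.

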